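# Function-test the bench stop and restart

## Task

Test the stop station: with the fingertips, press the winged mushroom button straight down until it latches, and take the fingers off it to see that it stays in. Then push its wing round clockwise (seen from above) with the side of the fingers until the latch lets go and the head springs back up to its rest position, and after that press the small round restart button fully in and let it come back out. Do not grip or lift anything, press gently, never press the restart button while the mushroom is in, and leave the vial, spanner and parts box beside the station where they are.

Things in the scene. Friction and masses are not known exactly. Their poses are not given: they have to be found in the camera images.
- stop_station: grey control box screwed to the worktop, 90 mm (x, front to back) by 170 mm (y) by 60 mm high, with a screw foot past each end (to 105 mm from the centre); origin at the centre of its underside, x points away from the robot at yaw 0, z up. On its top, in its axes: mushroom button at (0, +40 mm), restart button at (0, -42 mm)
- stop_top (a point): centre of the top of the mushroom's wing, on the button's axis, where to press; 105 mm above the worktop when up. The wing is a black bar 72 mm long, 11 mm thick, across a black disc of 40 mm diameter; it stands 18 mm above the disc and 16 mm out past it at either end. x axis along the wing, turning with it; at rest along the box's x
- wing_front (a point): the end of the wing nearer the robot at rest (36 mm from the mushroom's axis), on the bar's centre line, at its top face; moves with the wing. Clockwise from above carries this end towards the box's +y
- stop_press (a joint): how far the mushroom is down, m: 0 = up at rest, end stop 0.010. It is sprung upwards (2.3 N at the top, 4.8 N at the bottom); pressed slowly it needs 5 N and 9 mm to snap past the latch (press on to the end stop, 8 N is ample), and then stays in at about 0.008 when let go
- stop_twist (a joint): how far the wing is turned clockwise seen from above, rad: 0 = at rest, end stop 0.8. It turns easily (about 0.5 N at the end of the wing) and springs back to 0 when let go. With the mushroom latched in, the latch lets go at about 0.35 to 0.45 and the head springs up by about 8 mm at once; 0.65 is safe. It does not turn the other way
- restart_top (a point): centre of the top of the small round restart button (24 mm diameter, 82 mm above the worktop when out) in a dark ring
- restart (a joint): how far the restart button is down, m: 0 = out, 0.006 = fully in (4 N, sprung)
- small_vial_mid (a point): centre of a small standing vial with a white cap, 23 mm diameter, 51 mm high, in front of the station; leave it alone
- spanner_mid (a point): centre of a flat steel spanner, 154 mm long, 5 mm thick, right of the station; leave it alone
- parts_box_mid (a point): centre of a small lidded parts box, 55 x 78 x 23 mm, left of the station; leave it alone
Not all that is in view belongs to the job. There is more than one size of the stop_station; the one meant has the size given above.

How it is judged:
On the way, in this order (a step that is already met when the one before it is completed fails the run):
1. the mushroom is latched in (at least 6.5 mm down) with the fingers off the station (value of joint stop_press above 0.0065 m and contact force between the fingers and stop_station below 0.2 N), for 0.2 s.
2. the mushroom has been twisted free and is up again (within 1.5 mm) (value of joint stop_press below 0.0015 m), for 0.1 s.
3. the restart button is pressed in (at least 4.5 mm) with the mushroom up (value of joint restart above 0.0045 m and value of joint stop_press below 0.0015 m), for 0.05 s.
At the end, for the whole second after the job is handed in: The mushroom is up (within 1.5 mm of its rest height) with its wing turned back to rest (within 0.12 rad), the restart button is out again (within 1.5 mm), and the vial, spanner and parts box are within 15 mm of where they stood (value of joint each of stop_press, restart below 0.0015 m and value of joint stop_twist below 0.12 rad and distance of each of small_vial_mid, spanner_mid, parts_box_mid from where it was at the start of the episode below 0.015 m); the robot touches nothing.
It fails at once if the restart button is pressed (over 3 mm) while the mushroom is in (value of joint restart above 0.003 m and value of joint stop_press above 0.004 m).
It fails at once if the station is gripped or pushed with more than 30 N (contact force between any of the fingers, the arm and stop_station above 30 N).
It fails at once if the small vial is lifted or moved by more than 15 mm (distance of small_vial_mid from where it was at the start of the episode above 0.015 m).
It fails at once if the spanner is lifted or moved by more than 15 mm (distance of spanner_mid from where it was at the start of the episode above 0.015 m).
It fails at once if the parts box is lifted or moved by more than 15 mm (distance of parts_box_mid from where it was at the start of the episode above 0.015 m).
It also fails if it takes over 45 s, if anything falls off the work surface, if the arm or the gripper's body presses on something with over 40 N, if the wrist force passes 120 N, or if a joint passes its speed limit or range.

## Robot

A 7-joint arm with a two-finger parallel gripper is mounted at the origin on a cart in front of the work surface, level with it; the furniture and walls round the work are solid. World frame = base frame: x ahead of the robot, y to its left, z up, the work surface at z = 0. Lengths are in m, angles in rad, forces in N, time in s.
With the tool pointing down it reaches from about 0.4 to 0.85 m from the base axis. Payload 4.5 kg.
Tool frame: the origin (TCP) lies midway between the tips of the shut fingers; the grasp point (between the pads) lies 19 mm behind it; y points along the fingers, z is the direction in which the jaws open and shut, and the axes are right-handed (so a half turn about y gives the same grasp; the last joint's range is limited). The gripper opens to 88 mm and grips with 3 to 60 N. Pads are 18 mm wide; open, the fingers measure 123 mm over their backs; the gripper's body (75 mm by 187 mm) begins 45 mm behind the grasp point.
Start: joints at [1.253, 0.689, -0.195, 1.565, 0.157, 0.902, -0.215], TCP at [0.215, -0.587, 0.239] pointing down, gripper open.
Joint ranges: [-3.01, 3.01], [-0.46, 2.08], [-1.47, 1.51], [0.13, 2.56], [-1, 4.14], [0.04, 2.09], [-2.66, 2.66]. Speed limits (rad/s): [2.57, 2.57, 3.14, 3.14, 3.14, 3.14, 3.14].

## Interface

Orientations are given as a unit quaternion [x, y, z, w].
In Python, from plant import r, snapshot, get_calibration, job, boxes_of gives the robot as it stands. The module is installed in compiled form; this text tells all that it offers.
- The arm moves only by the shell command python3 -m handwheel 'ROWS' [OPENING] [FORCE]. ROWS is JSON, a list that holds one entry, the list of rows, each a list of 6 numbers: the shift along the tool's x, y, z as a fraction of full scale, then the turn, a rotation vector about the tool's x, y, z as a fraction of full scale. In form: [[[x, y, z, wx, wy, wz], ...]]. A call has 1 to 12 rows; each row is the pose to reach, as a shift and turn from the pose commanded when the call began, along the tool's axes at that moment, turning the shorter way round; what a row does not reach only later rows make up. Full scale, the value 1, is 100 cm for a shift and 180 degrees for a turn. A row lasts 1/12 s, in which the tool goes at most 41.7 mm and 7.16 degrees, less where a joint would pass 70% of its speed; a pose out of reach is approached as far as the arm can. A call with a number of a shift or a turn outside -1 to 1 is refused whole. A call with a gripper value outside its range is refused whole. OPENING is the opening, from -1 (shut) to 1 (fully open), set as the call begins (- or left out, the last holds). The fingers move at their own pace and stop on an object; FORCE is the grip in N (left out, the last holds). Time passes only in rows, so rows that repeat a pose let the fingers close. It gives the time, the measured TCP pose, the force and the opening at its end, in the units of the state.
- r.get_state(): the state, without advancing time (a new reading comes with each control period).
- snapshot(name): name is "scene" or "top" or "wrist"; returns the picture (384x512x3 uint8, red, green, blue); there is no depth.
- get_calibration(name): a dict with "fx", "fy", "cx", "cy" (pixels), "k1" (the pictures are not rectified: a ray, as slopes to the right and down, at radius r is drawn at 1 + k1 r^2 times it, then the intrinsics apply), "T" (4x4, takes a point from camera to world coordinates). Camera axes: x right, y down, z forward; pixel columns grow to the right and rows downward; lengths in m; the calibration is good to about 2 mm. A picture is of the moment at which its call begins: read the wrist's pose just before it. get_calibration takes no time and is no camera call; for the wrist camera it gives the pose at the moment of the call.
- job.finish_job(): hands the job in, once; it reports no verdict.
Trained networks look in the newest picture that a camera, given by its name, has taken for a name from the list of things; names that differ only in an ending like _2 or _b are one class to them, and where a whole thing is asked for, a point or a joint stands for the part that bears it (a point fixed in the world has none). Each returns a list of dicts, best first, with "confidence" (0 to 1); they miss things now and then, are a little off and sometimes report something else, mostly with a low value. They report only what shows in the picture. A call takes as long as a camera call. They do not tell look-alikes from the thing itself.
- boxes_of(thing, camera): "bbox" ([left, top, right, bottom] in pixels, round what is visible of it).
The state is a dict: "clock": time; "q": joint angles; "qd": joint speeds; "joint_torque": joint torques, N m; "tool_pos": TCP position; "eef_rot": TCP orientation; "contact_force": force on the tool from outside, world axes, zero at the start; "moment": the same for the moment, N m; "opening": opening from 0.0 (shut) to 1.0 (fully open).
Only numpy, scipy, OpenCV 4.12 (cv2) and the standard library are available. Lean on these libraries where they do the work, as an engineer would, in place of code of your own. Each camera call takes 0.05 s, during which the arm holds its last target. There are 200 camera calls.

## Working session

There is one attempt and no reset: what is moved stays moved. The work goes in short steps, Python scripts to look and compute and a shell command to move; the robot and the scene stay as the last step left them, time stands still between calls to the robot, and variables do not carry over. Pictures are saved under pics/ and viewed, about 8 in all and at most 12, crops included, and the job is handed in when it is done.

```bash
mkdir -p pics; cat > h.py <<'E'
import numpy as np, cv2
from plant import r, snapshot, get_calibration, job, boxes_of
def ray(c,u,v):
    K=np.array([[c['fx'],0,c['cx']],[0,c['fy'],c['cy']],[0,0,1.]])
    p=cv2.undistortPoints(np.array([[[u,v]]],float),K,np.array([c['k1'],0,0,0.]))[0,0]
    T=np.array(c['T']); return T[:3,3],T[:3,:3]@np.array([p[0],p[1],1.])
def onz(c,u,v,z):
    o,d=ray(c,u,v); return o+d*(z-o[2])/d[2]
def proj(c,P):
    T=np.array(c['T']); p=T[:3,:3].T@(np.array(P)-T[:3,3]); a=p[:2]/p[2]; a=a*(1+c['k1']*(a@a))
    return np.array([c['fx']*a[0]+c['cx'],c['fy']*a[1]+c['cy']])
def tri(c1,p1,c2,p2):
    A=0;b=0
    for c,p in((c1,p1),(c2,p2)):
        o,d=ray(c,*p); d=d/np.linalg.norm(d); M=np.eye(3)-np.outer(d,d); A=A+M; b=b+M@o
    return np.linalg.solve(A,b)
E
python3 - <<'E'
from h import *
np.set_printoptions(precision=4,suppress=True)
s=r.get_state(); print(s['clock'],s['tool_pos'],s['eef_rot'],s['opening'],s['contact_force'])
ims=[]
for n in('scene','top'):
    im=snapshot(n); cv2.imwrite(f'pics/{n}0.png',im[:,:,::-1]); c=get_calibration(n); print(n,c['fx'],c['k1'],np.array(c['T']))
    for t in('stop_station','stop_top','restart_top','small_vial_mid','spanner_mid','parts_box_mid'):
        print(n,t,[(np.round(b['bbox']).tolist(),round(b['confidence'],2)) for b in boxes_of(t,n)][:4])
E
```

```text
0.0 [ 0.2151 -0.5862  0.2379] [-0.1239  0.6968 -0.6956  0.1236] 1.0016480793013893 [-0.371  -0.2705 -0.2231]
scene 447.8017351367859 -0.16151529473163387 [[-0.5274 -0.5797  0.6211 -0.2659]
 [-0.8495  0.351  -0.3938  0.4332]
 [ 0.0103 -0.7354 -0.6775  0.9327]
 [ 0.      0.      0.      1.    ]]
scene stop_station [([293.0, 141.0, 370.0, 207.0], 0.75), ([184.0, 177.0, 248.0, 227.0], 0.59)]
scene stop_top [([196.0, 180.0, 208.0, 197.0], 0.79), ([311.0, 150.0, 339.0, 167.0], 0.58)]
scene restart_top [([222.0, 179.0, 230.0, 186.0], 0.59)]
scene small_vial_mid [([199.0, 181.0, 213.0, 198.0], 0.22)]
scene spanner_mid [([245.0, 178.0, 275.0, 207.0], 0.72)]
scene parts_box_mid [([155.0, 220.0, 185.0, 244.0], 0.84)]
top 475.6373386272783 -0.15486184003980136 [[-0.0145 -0.9904  0.1374  0.3739]
 [-0.9999  0.0155  0.0062 -0.06  ]
 [-0.0083 -0.1373 -0.9905  1.2381]
 [ 0.      0.      0.      1.    ]]
top stop_station [([196.0, 156.0, 273.0, 204.0], 0.9), ([316.0, 178.0, 421.0, 242.0], 0.75)]
top stop_top [([344.0, 190.0, 371.0, 230.0], 0.92), ([207.0, 163.0, 222.0, 194.0], 0.52)]
top restart_top [([394.0, 198.0, 406.0, 211.0], 0.69), ([241.0, 169.0, 249.0, 183.0], 0.5)]
top small_vial_mid []
top spanner_mid [([280.0, 156.0, 297.0, 208.0], 0.8)]
top parts_box_mid [([155.0, 182.0, 188.0, 204.0], 0.62), ([204.0, 166.0, 223.0, 196.0], 0.59)]
```

View pics/scene0.png

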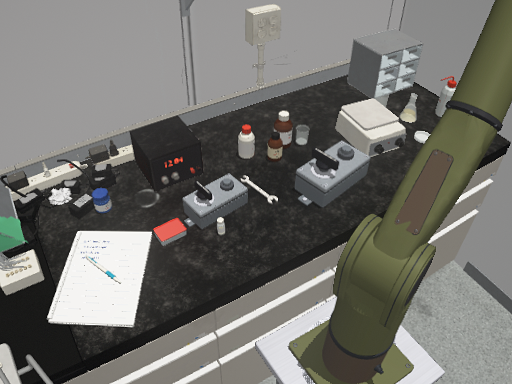

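View pics/top0.png

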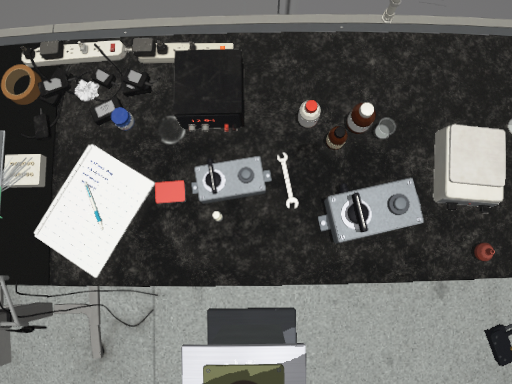

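The scene shows two look-alike stations. In the top view one is at about (230,178), between the red parts box (170,191), the vial (217,215) and the spanner (288,180); a larger one is at (372,210). I'll check their sizes and triangulate the parts.

```bash
python3 - <<'E'
from h import *
np.set_printoptions(precision=4,suppress=True)
ct=get_calibration('top'); cs=get_calibration('scene')
im=cv2.imread('pics/top0.png'); 
a=cv2.resize(im[145:225,150:300],None,fx=5,fy=5,interpolation=cv2.INTER_CUBIC)
cv2.imwrite('pics/topc.png',a)
b=cv2.resize(cv2.imread('pics/scene0.png')[165:240,175:285],None,fx=7,fy=7,interpolation=cv2.INTER_CUBIC); cv2.imwrite('pics/scenec.png',b)
# top surface width of both (box tops corner guesses)
for nm,l,rr in(('left',(193,163),(264,157)),('right',(325,191),(416,179))):
    print(nm,np.linalg.norm(onz(ct,*l,.06)-onz(ct,*rr,.06)))
print('pair stop', tri(ct,(212,179),cs,(202,187)), 'restart', tri(ct,(246,175),cs,(227,182)))
print(onz(ct,212,179,.105), onz(ct,246,175,.082), onz(ct,217,215,.05), onz(ct,288,180,.003), onz(ct,170,191,.02))
E
```

```text
left 0.18056975408377568
right 0.23644447154328554
pair stop [0.5659 0.0669 0.105 ] restart [ 0.5786 -0.0159  0.0755]
[0.5648 0.0652 0.105 ] [ 0.5773 -0.0164  0.082 ] [0.4822 0.0587 0.05  ] [ 0.5761 -0.1239  0.003 ] [0.5493 0.1846 0.02  ]
```

View pics/topc.png

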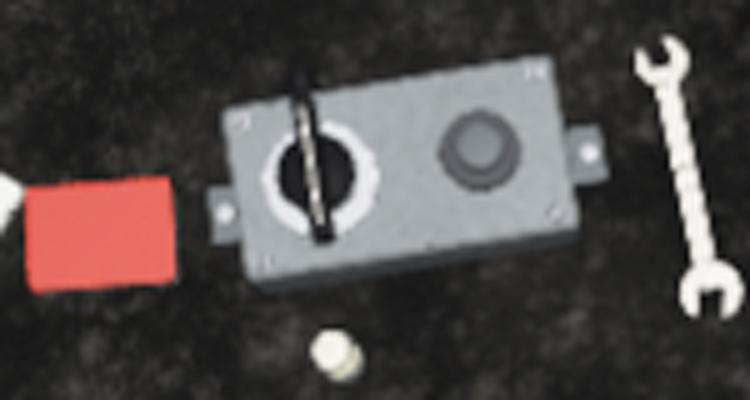

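The left station measures about 0.18 m by the rough corners, against 0.24 m for the right one. It also stands between the vial, spanner and parts box, so it is the one meant. Next I'll work out the approach above it.

```bash
cat >> h.py <<'E'
from scipy.spatial.transform import Rotation as Ro
def goal_R(yaw):  # tool y down, tool x/z horizontal; candidates
    l=[]
    for s in(1,-1):
        zx=s*np.array([-np.sin(yaw),np.cos(yaw),0]); y=np.array([0,0,-1.]); l.append(np.column_stack([np.cross(y,zx),y,zx]))
    return l
def plan(P,yaw):
    s=r.get_state(); R=Ro.from_quat(s['eef_rot'])
    g=min((( R.inv()*Ro.from_matrix(m)) for m in goal_R(yaw)),key=lambda q:q.magnitude())
    sh=R.inv().apply(np.array(P)-s['tool_pos'])
    print('shift',np.round(sh,4),'turnfrac',np.round(g.as_rotvec()/np.pi,4),'dist',np.linalg.norm(sh),'deg',np.degrees(g.magnitude()))
E
python3 - <<'E'
from h import *
np.set_printoptions(precision=4,suppress=True)
s=r.get_state();R=Ro.from_quat(s['eef_rot']); print(R.as_matrix())
c=get_calibration('wrist');T=np.array(c['T']); print('cam in tool',R.inv().apply(T[:3,3]-s['tool_pos']),'view dir',R.inv().apply(T[:3,2]),c['fx'])
plan([.565,.065,.25],.153); plan([.50,.02,.25],.153)
E
```

```text
[[-0.9387  0.0001  0.3446]
 [-0.3446 -0.0001 -0.9387]
 [-0.     -1.      0.0001]]
cam in tool [-0.0839 -0.1448 -0.0004] view dir [0.3244 0.9459 0.0004] 266.1322086872154
shift [-0.5528 -0.0113 -0.4913] turnfrac [-0.      0.0633 -0.    ] dist 0.7396444288473625 deg 11.394066800608055
shift [-0.4762 -0.0113 -0.4715] turnfrac [-0.      0.0633 -0.    ] dist 0.6702414127527417 deg 11.394066800608055
```

```bash
python3 -m handwheel '[[[-0.03,0,-0.027,0,0.005,0],[-0.06,0,-0.053,0,0.01,0],[-0.09,0,-0.08,0,0.015,0],[-0.12,-0.002,-0.107,0,0.02,0],[-0.15,-0.003,-0.133,0,0.025,0],[-0.18,-0.004,-0.16,0,0.03,0],[-0.21,-0.005,-0.187,0,0.035,0],[-0.24,-0.006,-0.213,0,0.04,0],[-0.27,-0.007,-0.24,0,0.045,0],[-0.3,-0.008,-0.267,0,0.05,0],[-0.33,-0.009,-0.293,0,0.055,0],[-0.36,-0.01,-0.32,0,0.0633,0]]]' -1 5
python3 -c "
from h import *
plan([.565,.065,.25],.153)"
```

```text
clock: 1.7
tool_pos: [0.4439, -0.1606, 0.2491]
eef_rot: [0.053, -0.705, 0.705, -0.054]
contact_force: [-0.5, -0.5, -0.6]
opening: 0.117
shift [-0.1538 -0.0009 -0.2047] turnfrac [-0.0002 -0.0003 -0.0002] dist 0.25605026119665114 deg 0.08148888911826208
```

```bash
python3 -m handwheel '[[[-0.024,0,-0.032,0,0,0],[-0.048,0,-0.064,0,0,0],[-0.072,0,-0.096,0,0,0],[-0.096,0,-0.128,0,0,0],[-0.12,0,-0.16,0,0,0],[-0.142,0,-0.19,0,0,0],[-0.154,0,-0.205,0,0,0],[-0.154,0,-0.205,0,0,0],[-0.154,0,-0.205,0,0,0]]]'
python3 - <<'E'
from h import *
np.set_printoptions(precision=4,suppress=True)
c=get_calibration('wrist'); im=snapshot('wrist'); cv2.imwrite('pics/w1.png',im[:,:,::-1])
cv2.imwrite('pics/w1b.png',cv2.resize(im[:,:,::-1],(768,576)))
import pickle; pickle.dump(c,open('w1.pkl','wb'))
print(r.get_state()['tool_pos'])
for t in('stop_station','stop_top','restart_top','small_vial_mid'):
    print(t,[(np.round(b['bbox']).tolist(),round(b['confidence'],2)) for b in boxes_of(t,'wrist')][:4])
print(proj(c,[.565,.065,.105]),proj(c,[.5775,-.0162,.082]))
E
```

```text
clock: 2.45
tool_pos: [0.5641, 0.0648, 0.2485]
eef_rot: [0.055, -0.705, 0.705, -0.055]
contact_force: [-1.0, -1.2, -0.1]
opening: 0.007
[0.5636 0.0629 0.2485]
stop_station [([398.0, 203.0, 512.0, 292.0], 0.91), ([212.0, 115.0, 354.0, 208.0], 0.74), ([240.0, 205.0, 258.0, 232.0], 0.53), ([241.0, 146.0, 272.0, 207.0], 0.2)]
stop_top [([239.0, 144.0, 272.0, 206.0], 0.74), ([505.0, 252.0, 512.0, 267.0], 0.63)]
restart_top [([310.0, 165.0, 329.0, 181.0], 0.56)]
small_vial_mid [([240.0, 206.0, 259.0, 232.0], 0.69)]
[255.116 180.127] [322.8832 175.0167]
```

View pics/w1b.png

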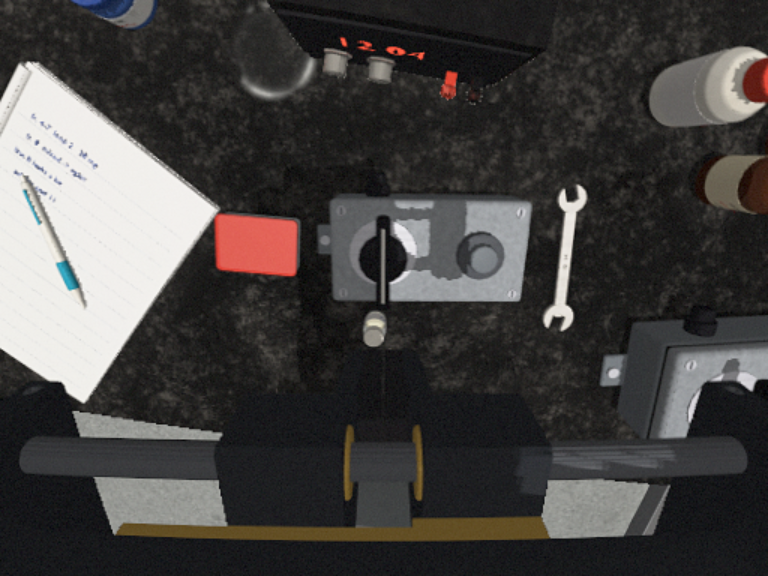

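```bash
python3 - <<'E'
import cv2
a=cv2.resize(cv2.imread('pics/w1.png')[110:240,205:365],None,fx=5,fy=4.6,interpolation=cv2.INTER_CUBIC)
a=cv2.convertScaleAbs(a,alpha=1.6,beta=30)
cv2.imwrite('pics/w1c.png',a[:600])
E
```

```text
(no output)
```

View pics/w1c.png

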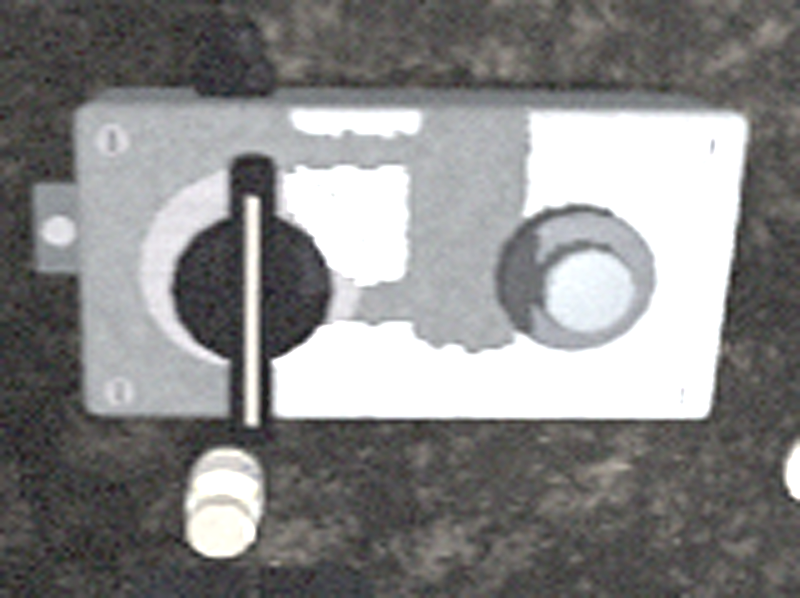

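```bash
python3 - <<'E'
from h import *
import pickle
np.set_printoptions(precision=4,suppress=True)
w=pickle.load(open('w1.pkl','rb'));t=get_calibration('top')
for nm,a,b,z in(('stop',(255.4,177.6),(212,177.2),.105),('restart',(323,173),(245.8,173.9),.082)):
    print(nm,'tri',tri(w,a,t,b),'wrist',onz(w,*a,z),'top',onz(t,*b,z))
print('wing ends',onz(w,205+252/5,110+196/4.6,.105),onz(w,205+252/5,110+428/4.6,.105))
print('vial',onz(w,205+221/5,110+528/4.6,.051))
E
```

```text
stop tri [0.5687 0.0651 0.1075] wrist [0.568  0.0651 0.105 ] top [0.5692 0.0652 0.105 ]
restart tri [ 0.58   -0.0159  0.0818] wrist [ 0.58   -0.0158  0.082 ] top [ 0.58  -0.016  0.082]
wing ends [0.5958 0.0695 0.105 ] [0.5378 0.0604 0.105 ]
vial [0.4834 0.0607 0.051 ]
```

```bash
python3 - <<'E'
from h import *
import pickle
np.set_printoptions(precision=4,suppress=True)
w=pickle.load(open('w1.pkl','rb'));t=get_calibration('top')
print('disc',onz(w,255.4,172.6,.087),onz(t,213,180.2,.087))
print('wing front',onz(w,205+252/5,110+432/4.6,.105))
plan([.568,.065,.115],.153)
E
```

```text
disc [0.5691 0.0653 0.087 ] [0.5648 0.0647 0.087 ]
wing front [0.5367 0.0603 0.105 ]
shift [-0.0049  0.1338 -0.0026] turnfrac [-0.0003 -0.0009  0.0002] dist 0.1339398705418401 deg 0.1701973867468038
```

```bash
python3 -m handwheel '[[[-0.005,0.035,-0.003,0,0,0],[-0.005,0.07,-0.003,0,0,0],[-0.005,0.1,-0.003,0,0,0],[-0.005,0.12,-0.003,0,0,0],[-0.005,0.13,-0.003,0,0,0],[-0.005,0.132,-0.003,0,0,0],[-0.005,0.132,-0.003,0,0,0],[-0.005,0.132,-0.003,0,0,0]]]'
python3 -c "
from h import *
print(r.get_state()['contact_force'])
plan([.568,.065,.105],.153)"
```

```text
clock: 3.37
tool_pos: [0.5695, 0.0673, 0.118]
eef_rot: [-0.053, 0.705, -0.705, 0.055]
contact_force: [0.1, -0.3, 0.3]
opening: 0.006
[ 0.11303984 -0.25080219  0.32726911]
shift [0.0019 0.013  0.002 ] turnfrac [-0.     -0.0002 -0.0008] dist 0.013303985934532326 deg 0.14534528311554115
```

```bash
python3 -m handwheel '[[[0.001,0.005,0.001,0,0,0],[0.001,0.01,0.001,0,0,0],[0.001,0.012,0.001,0,0,0],[0.001,0.014,0.001,0,0,0],[0.001,0.016,0.001,0,0,0],[0.001,0.017,0.001,0,0,0],[0.001,0.018,0.001,0,0,0],[0.001,0.018,0.001,0,0,0],[0.001,0.018,0.001,0,0,0]]]'
```

```text
clock: 4.12
tool_pos: [0.5679, 0.0663, 0.0988]
eef_rot: [0.054, -0.705, 0.705, -0.054]
contact_force: [-0.1, -1.2, 3.3]
opening: 0.006
```

Contact force is 3.3 N at about 6 mm down, which matches the spring. I'll press on gently to the end stop.

```bash
python3 -m handwheel '[[[0,0.001,0,0,0,0],[0,0.002,0,0,0,0],[0,0.003,0,0,0,0],[0,0.004,0,0,0,0],[0,0.005,0,0,0,0],[0,0.005,0,0,0,0],[0,0.005,0,0,0,0]]]'
```

```text
clock: 4.7
tool_pos: [0.5681, 0.0663, 0.0952]
eef_rot: [0.053, -0.705, 0.705, -0.054]
contact_force: [-2.7, -1.1, 16.9]
opening: 0.009
```

The button is at its end stop (16.9 N), so I'll lift off now.

```bash
python3 -m handwheel '[[[0,-0.005,0,0,0,0],[0,-0.012,0,0,0,0],[0,-0.025,0,0,0,0],[0,-0.04,0,0,0,0],[0,-0.05,0,0,0,0],[0,-0.05,0,0,0,0],[0,-0.05,0,0,0,0],[0,-0.05,0,0,0,0]]]'
python3 - <<'E'
from h import *
np.set_printoptions(precision=4,suppress=True)
c=get_calibration('wrist'); im=snapshot('wrist'); cv2.imwrite('pics/w2.png',im[:,:,::-1])
cv2.imwrite('pics/w2b.png',cv2.convertScaleAbs(cv2.resize(im[60:300,130:400,::-1],None,fx=2.5,fy=2.5),alpha=1.5,beta=30))
print(proj(c,[.568,.065,.105]),proj(c,[.568,.065,.097]))
print(proj(c,[.5324,.0596,.105]),proj(c,[.5324,.0596,.097]))
print([(np.round(b['bbox']).tolist(),round(b['confidence'],2)) for b in boxes_of('stop_top','wrist')])
s=r.get_state();print(s['contact_force'],s['tool_pos'])
E
```

```text
clock: 5.37
tool_pos: [0.5672, 0.0664, 0.1431]
eef_rot: [0.055, -0.705, 0.705, -0.054]
contact_force: [0.3, -1.0, -0.3]
opening: 0.009
[257.336  219.3237] [257.2448 215.0494]
[257.1283 260.5153] [257.0498 255.0837]
[([234.0, 165.0, 279.0, 236.0], 0.79)]
[-0.3454 -0.7067  0.2299] [0.5671 0.0663 0.1428]
```

View pics/w2b.png

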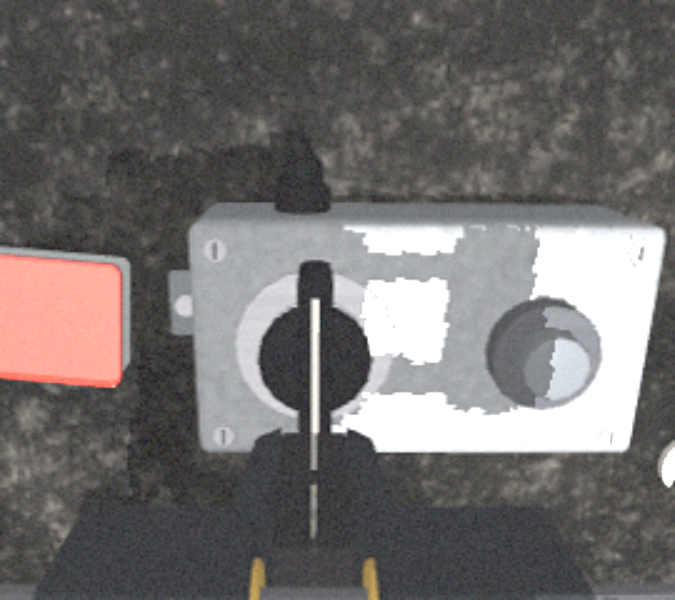

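```bash
python3 - <<'E'
from h import *
np.set_printoptions(precision=4,suppress=True)
c=get_calibration('wrist')
for z in(.105,.097): print(z,proj(c,[.5958,.0695,z]),'seen 178.8')
p=np.array([.568,.0655,0])+Ro.from_euler('z',.153).apply([-.031,-.033,0]); p[2]=.089
print(p); plan(p,.153)
E
```

```text
0.105 [257.0395 183.3482] seen 178.8
0.097 [256.954  180.2357] seen 178.8
[0.5424 0.0282 0.089 ]
shift [0.0301 0.0539 0.034 ] turnfrac [-0.      0.      0.0005] dist 0.07044440083840824 deg 0.09789202463283384
```

The wing's far strip end is seen at row 178.8. The model gives 180.2 if latched and 183.3 if up, so the button is latched. Next I'll go beside the wing's front end, sideways first and then down.

```bash
python3 -m handwheel '[[[0.015,0,0.017,0,0,0],[0.03,0,0.034,0,0,0],[0.03,0,0.034,0,0,0],[0.03,0.02,0.034,0,0,0],[0.03,0.04,0.034,0,0,0],[0.03,0.05,0.034,0,0,0],[0.03,0.054,0.034,0,0,0],[0.03,0.054,0.034,0,0,0],[0.03,0.054,0.034,0,0,0]]]'
python3 -c "
from h import *
print(r.get_state()['contact_force'])
plan([.5424,.0282,.089],.153)"
```

```text
clock: 6.22
tool_pos: [0.5435, 0.0284, 0.0898]
eef_rot: [0.054, -0.705, 0.705, -0.054]
contact_force: [0.2, -0.1, 0.6]
opening: 0.005
[ 0.23042773 -0.10683855  0.61621656]
shift [0.0011 0.0008 0.    ] turnfrac [-0.      0.0001 -0.0001] dist 0.0013882154304824025 deg 0.015051653929969471
```

```bash
python3 -m handwheel '[[[0,0,-0.005,0,0,0],[0,0,-0.009,0,0,0],[0,0,-0.012,0,0,0],[0,0,-0.015,0,0,0],[0,0,-0.018,0,0,0],[0,0,-0.02,0,0,0],[0,0,-0.022,0,0,0],[0,0,-0.022,0,0,0]]]'
python3 - <<'E'
from h import *
im=snapshot('wrist')
cv2.imwrite('pics/w3b.png',cv2.convertScaleAbs(cv2.resize(im[100:360,130:400,::-1],None,fx=2.2,fy=2.2),alpha=1.5,beta=30))
E
```

```text
clock: 6.88
tool_pos: [0.5398, 0.0506, 0.0898]
eef_rot: [-0.054, 0.705, -0.705, 0.054]
contact_force: [0.4, -0.7, 0.4]
opening: 0.003
```

View pics/w3b.png

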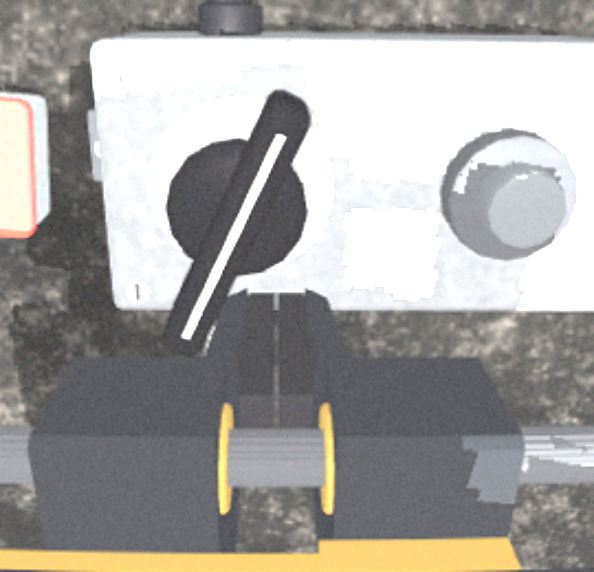

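The wing has turned about 0.43 rad, with its strip running from (280,135) to (187,338). I'll push another 5 mm, then retreat the same way and go up.

```bash
python3 -m handwheel '[[[0,0,-0.002,0,0,0],[0,0,-0.004,0,0,0],[0,0,-0.005,0,0,0],[0,0,-0.006,0,0,0],[0,0,-0.006,0,0,0]]]'
python3 -m handwheel '[[[0,0,0.005,0,0,0],[0,0,0.012,0,0,0],[0,0,0.02,0,0,0],[0,0,0.03,0,0,0],[0,0,0.04,0,0,0],[0,0,0.04,0,0,0],[0,-0.02,0.04,0,0,0],[0,-0.04,0.04,0,0,0],[0,-0.055,0.04,0,0,0],[0,-0.055,0.04,0,0,0],[0,-0.055,0.04,0,0,0]]]'
python3 - <<'E'
from h import *
np.set_printoptions(precision=4,suppress=True)
c=get_calibration('wrist');im=snapshot('wrist')
cv2.imwrite('pics/w4b.png',cv2.convertScaleAbs(cv2.resize(im[60:330,130:400,::-1],None,fx=2.2,fy=2.2),alpha=1.5,beta=30))
for z in(.105,.097): print(z,[(q-[130,60])*2.2 for q in(proj(c,[.5958,.0695,z]),proj(c,[.5378,.0604,z]))])
plan([.58,-.016,.10],.153)
E
```

```text
clock: 7.35
tool_pos: [0.5389, 0.0562, 0.0897]
eef_rot: [-0.054, 0.705, -0.705, 0.054]
contact_force: [-0.4, -1.0, 0.4]
opening: 0.003
clock: 8.27
tool_pos: [0.5455, 0.0163, 0.1452]
eef_rot: [-0.053, 0.705, -0.705, 0.055]
contact_force: [-0.7, 0.5, -0.6]
opening: 0.006
0.105 [array([132.7743, 181.7146]), array([146.5023, 352.2962])]
0.097 [array([138.3807, 178.2708]), array([151.0832, 343.0254])]
shift [-0.0299  0.0444  0.0372] turnfrac [ 0.     -0.0001  0.0001] dist 0.06519000900664185 deg 0.015196878105369942
```

View pics/w4b.png

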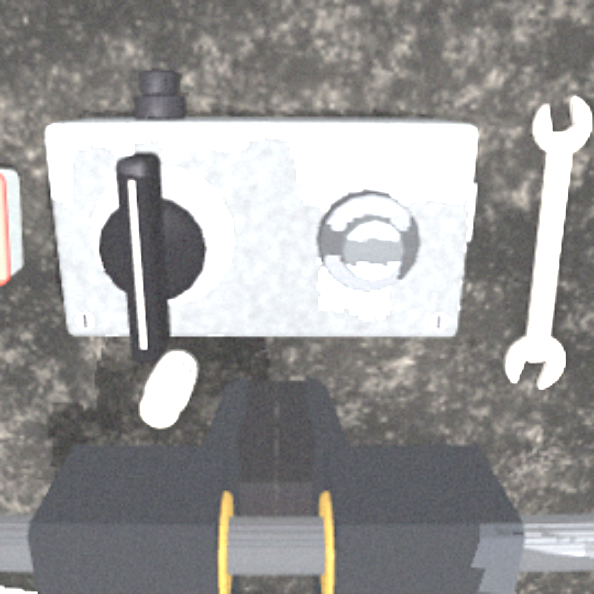

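The strip, from (131,181) to (143,348), fits the "up" model far better than the latched one, and the wing is back at rest. A wrong reading would be fatal, so I'll confirm with a light touch at z ≈ 0.102, where a latched head would give no contact.

```bash
python3 -c "
from h import *
plan([.568,.0655,.102],.153)"
```

```text
shift [-0.0304  0.0424 -0.0451] turnfrac [ 0.     -0.0001  0.0001] dist 0.06899887559832338 deg 0.015196878105369942
```

```bash
python3 -m handwheel '[[[-0.015,0,-0.023,0,0,0],[-0.03,0,-0.045,0,0,0],[-0.03,0.015,-0.045,0,0,0],[-0.03,0.03,-0.045,0,0,0],[-0.03,0.037,-0.045,0,0,0],[-0.03,0.04,-0.045,0,0,0],[-0.03,0.042,-0.045,0,0,0],[-0.03,0.042,-0.045,0,0,0],[-0.03,0.042,-0.045,0,0,0]]]'
python3 -m handwheel '[[[0,-0.01,0,0,0,0],[0,-0.03,0,0,0,0],[0,-0.03,0.04,0,0,0],[0,-0.03,0.075,0,0,0],[0,-0.03,0.082,0,0,0],[0,-0.03,0.082,0,0,0],[0,-0.03,0.082,0,0,0]]]'
python3 -c "
from h import *
plan([.58,-.016,.082],.153)"
```

```text
clock: 9.07
tool_pos: [0.5675, 0.0651, 0.103]
eef_rot: [0.054, -0.705, 0.705, -0.054]
contact_force: [-2.8, -0.0, 2.4]
opening: 0.005
clock: 9.65
tool_pos: [0.5808, -0.0159, 0.1335]
eef_rot: [-0.053, 0.705, -0.705, 0.054]
contact_force: [0.5, 1.0, -0.3]
opening: 0.005
shift [ 0.0009  0.0515 -0.    ] turnfrac [ 0.     -0.0005 -0.0005] dist 0.051466400882986894 deg 0.12377806786387667
```

Touching at z = 0.103 gave 2.4 N, so the mushroom is up. Now for the restart button.

```bash
python3 -m handwheel '[[[0.001,0.025,0,0,0,0],[0.001,0.045,0,0,0,0],[0.001,0.05,0,0,0,0],[0.001,0.052,0,0,0,0],[0.001,0.054,0,0,0,0],[0.001,0.056,0,0,0,0],[0.001,0.057,0,0,0,0],[0.001,0.057,0,0,0,0],[0.001,0.057,0,0,0,0]]]'
```

```text
clock: 10.4
tool_pos: [0.5801, -0.0152, 0.0765]
eef_rot: [-0.054, 0.705, -0.705, 0.055]
contact_force: [-1.8, 2.6, 3.9]
opening: 0.001
```

```bash
python3 -m handwheel '[[[0,0.001,0,0,0,0],[0,0.002,0,0,0,0],[0,0.0025,0,0,0,0],[0,0.0025,0,0,0,0],[0,0.0025,0,0,0,0]]]'
```

```text
clock: 10.82
tool_pos: [0.5802, -0.0152, 0.0761]
eef_rot: [-0.053, 0.705, -0.705, 0.055]
contact_force: [-5.7, 2.6, 23.2]
opening: 0.005
```

The restart button is at its end stop (23 N measured at the wrist). I'll lift well clear and check.

```bash
python3 -m handwheel '[[[0,-0.005,0,0,0,0],[0,-0.02,0,0,0,0],[0,-0.05,0,0,0,0],[0,-0.09,0,0,0,0],[0,-0.13,0,0,0,0],[0,-0.16,0,0,0,0],[0,-0.17,0,0,0,0],[0,-0.17,0,0,0,0],[0,-0.17,0,0,0,0]]]'
python3 - <<'E'
from h import *
np.set_printoptions(precision=4,suppress=True)
c=get_calibration('wrist');im=snapshot('wrist')
cv2.imwrite('pics/w5b.png',cv2.convertScaleAbs(cv2.resize(im[80:280,130:400,::-1],None,fx=2.9,fy=2.9),alpha=1.5,beta=30))
f=lambda P:(proj(c,P)-[130,80])*2.9
for z in(.105,.097): print(z,f([.5958,.0695,z]),f([.5378,.0604,z]))
print('restart',f([.58,-.016,.082]),f([.58,-.016,.076]),'vial',f([.4834,.0607,.051]))
print(r.get_state()['contact_force'])
E
```

```text
clock: 11.57
tool_pos: [0.5791, -0.0165, 0.2427]
eef_rot: [0.054, -0.705, 0.705, -0.054]
contact_force: [0.7, 0.7, 0.2]
opening: 0.008
0.105 [140.3022 220.8584] [154.5991 368.0911]
0.097 [145.9977 216.8301] [159.5825 360.7428]
restart [361.8323 278.6085] [361.825  274.8319] vial [175.1734 429.7439]
[-0.0403 -0.3391 -1.5414]
```

View pics/w5b.png

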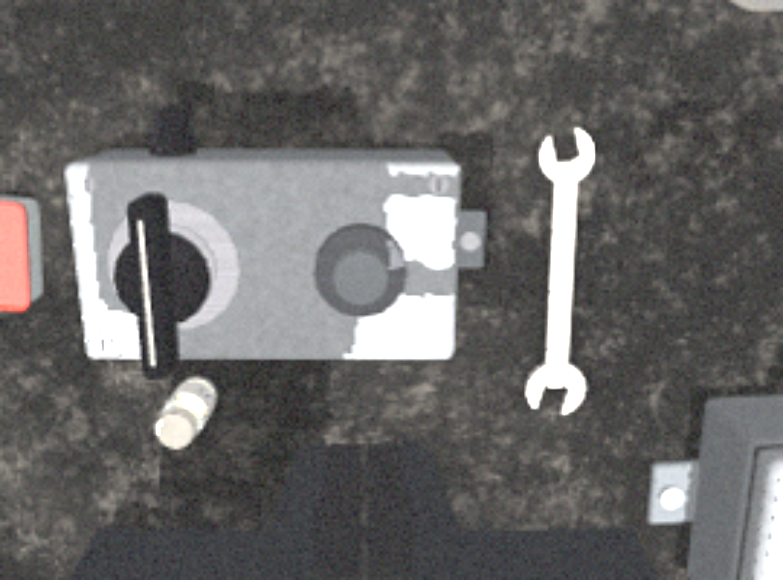

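The wing strip, (140,221) to (154,366), matches the "up, at rest" model. The restart cap at (361,278) matches "out". The vial at (174,430) is where it was, and the spanner and box look untouched. I'm handing in.

```bash
python3 -c "
from h import *
print(job.finish_job(), r.get_state()['clock'])"
```

```text
the job is handed in; nothing more can be done
the job is handed in; nothing more can be done
```

The stop station test is done and handed in; the clock read 11.6 s on the last reading before that. No verdict is reported.

- **Mushroom press:** I pressed it to its end stop (about 17 N peak) and took the fingers off. The picture afterwards fitted the latched height, with the wing end at row 178.8 against 180.2 predicted if latched and 183.3 if up.
- **Twist:** I pushed the wing clockwise to about 0.43 rad in the picture, then about 6 mm further, and backed off. A light touch gave 2.4 N at 103 mm, which a latched head could not give, so the mushroom was up.
- **Restart:** I pressed it to its stop and released it. The wrist force peaked at 23 N there, firmer than the 4 N the button needs but under the 30 N limit.
- **Last picture:** The mushroom was up with its wing at rest, and the restart button was out. The vial matched its measured position to within about 1 pixel. I judged the spanner and parts box unmoved by eye only. The arm was clear of everything, about 0.24 m up.

The wrist force reading drifts by about 1 N (it showed −1.5 N in z in free air), so the small contact forces are approximate.

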